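Wet the brush at the pump dish and brush the solder row

TASK

Take the cleaning brush from its saucer, dip its bristles into the sprung dish on top of the pump bottle and push the dish right down, as if to wet the brush. Then set the bristles lightly on the green board between the two upright studs and brush along the middle row of solder pads to its other end, keeping the bristles on the board all the way and never pushing the board down to its stops. Finally stand the brush upright in its saucer again and let go, leaving the other things on the bench where they are.

Things in the scene. Friction and masses are not known exactly. Their poses are not given: they have to be found in the camera images.
- brush: Loose stubby brush, 122 mm tall, 120 g (varies), standing on its bristles in the saucer. Origin: centre of its flat lower face; z runs up the handle. From below: stiff grey bristle block 32 mm across, 34 mm high (rigid); ferrule 36 mm across up to 50 mm; flat-sided wooden handle from 50 to 122 mm, 26 mm wide along x, 18 mm thick along y (grip across y, from straight above).
- brush_grip (a point): Point on the axis of the brush's handle, 88 mm above its lower face; a good height for the TCP.
- saucer: Round steel saucer fixed to the bench, 100 mm across, 10 mm high, rim wall 4 mm, home of the brush. Origin: centre of its underside; the inner floor lies 4 mm above, about 90 mm across.
- dispenser: White plastic pump bottle fixed to the bench, 92 mm across (104 mm base ring), with a round open steel dish on its neck. Origin: centre of its underside; dish rim 109 mm above it.
- dish_floor (a point): Centre of the dish's inner floor, 99 mm above the bench when the dish is up. The dish is 66 mm across inside at the floor and 74 mm at the rim, 10 mm deep inside, wall 3 mm. It moves with the dish.
- dish (a joint): How far the dish is pushed down, m: 0 up, 0.008 fully down against a stop. A spring returns it: about 1.1 N starts it moving, 3.1 N holds it fully down.
- holder: Steel board holder fixed to the bench, base 190 x 90 x 12 mm, carrying the green board on springs with its long side along the holder's x. Origin: centre of its underside. Turned any way round.
- board (a joint): How far the board is pushed down on its springs, m: 0 up, 0.010 at its stops. About 1.2 N starts it moving, then 0.8 N per mm. It stays level wherever it is pressed.
- row_start (a point): Top face of the board (180 x 80 x 4 mm, top 92 mm above the bench when up), at the first of six bright solder pads in a straight row along its middle. It lies midway between two upright threaded studs, 62 mm apart centre to centre, 40 mm high, 8 mm thick, dark nuts 13 mm across. The rest of the top is smooth and flat.
- row_mid (a point): Top face of the board, middle of the row, 60 mm from row_start (and the middle of the board).
- row_quarter (a point): Top face of the board, on the row, 30 mm from row_start.
- row_late (a point): Top face of the board, on the row, 90 mm from row_start.
- row_end (a point): Top face of the board, at the last pad of the row, 120 mm from row_start, 30 mm from the board's far edge; no studs here.
- solder_reel: Bystander: loose reel of solder standing on its flange, 64 mm across, 48 mm high. Origin: centre of its underside.
- cup: Bystander: loose plain steel cup, 72 mm across, 60 mm high, standing on the bench; not the dish. Origin: centre of its underside.
- screwdriver: Bystander: loose screwdriver lying flat, 200 mm long along its x, 26 mm thick. Origin: under its middle.
- can: Bystander: loose aluminium can, 56 mm across, 110 mm high. Origin: centre of its underside.
- resistor_a: Bystander: loose grey-green ceramic tube lying flat, 80 mm long along its x, 22 mm across. Origin: under its middle.
- resistor_b: Bystander: a second such tube. Origin: under its middle.
Not all that is in view belongs to the job. Of the things that look like the brush, the larger one is meant.

How it is judged:
By the outcome, as a careful person would: the job done as asked, in the order asked, and still so for the second after the job is handed in, with the robot touching nothing.
It also fails if it takes over 64 s, if anything falls off the work surface, if the arm or the gripper's body presses on something with over 40 N, if the wrist force passes 120 N, or if a joint passes its speed limit or range.

ROBOT

A 7-joint arm with a two-finger parallel gripper is mounted at the origin on the work surface. World frame = base frame: x ahead of the robot, y to its left, z up, the work surface at z = 0. Lengths are in mm, angles in degrees, forces in N, time in s.
With the tool pointing down it reaches from about 400 to 900 mm from the base axis. Payload 5.5 kg.
Tool frame: the origin (TCP) lies between the finger pads, 19 mm behind the fingertips; this is the grasp point; z points along the fingers, y is the line along which they close (so a half turn about z gives the same grasp; the last joint's range is limited). The gripper opens to 92 mm and grips with 3 to 60 N. Pads are 19 mm wide; open, the fingers measure 130 mm over their backs; the gripper's body (75 mm by 190 mm) begins 47 mm behind the grasp point.
Start: joints at [-58.659, 28.699, -24.465, 88.831, 12.651, 65.22, -12.049], TCP at [181.966, 624.009, 245.529] pointing down, gripper open.
Joint ranges: [-164.97, 164.97], [-17.58, 116.51], [-87.97, 89.64], [11.32, 138.91], [-80.73, 260.73], [10.89, 115.49], [-147.41, 147.41]. Speed limits (degrees/s): [147.25, 147.25, 180, 180, 180, 180, 180].

INTERFACE

Orientations are given as a 3x3 rotation matrix whose columns are the frame's x, y, z axes.
In Python, from workcell import ctrl gives the robot as it stands.
- The arm moves only by the tool send_rows, never from a script. Its argument "commands" is a list of rows, each a list of 7 numbers: the shift along the world's x, y, z in mm, then the turn, a rotation vector about the world's x, y, z in rad, then the finger opening in mm, from 0 to 91.8. In form: [[x, y, z, wx, wy, wz, claw], ...]. A call has 1 to 8 rows; each row shifts and turns the commanded pose from where the row before left it; what a row does not reach is not made up. A row lasts 1/12 s, in which the tool goes at most 41.7 mm and 7.16 degrees, less where a joint would pass 70% of its speed; a pose out of reach is approached as far as the arm can. A call with a gripper value outside its range is refused whole. The fingers move at their own pace and stop on an object; "grip_force" is the grip in N (left out, the last holds). Time passes only in rows, so rows that do not move let the fingers close. It gives the time, the measured TCP pose, the force, the opening and the grip force at its end, in the units of the state.
- ctrl.sense(): the state, without advancing time (a new reading comes with each control period).
- ctrl.camera(name): name is "scene" or "top"; returns the picture (480x640x3 uint8, red, green, blue); there is no depth.
- ctrl.camera_model(name): a dict with "fx", "fy", "cx", "cy" (pixels), "dist" ([k1, k2, p1, p2, k3] as OpenCV has them; the pictures are not rectified), "rvec" (rotation vector, rad) and "tvec" (3), from world to camera coordinates, as OpenCV has them. Camera axes: x right, y down, z forward; pixel columns grow to the right and rows downward; lengths in mm; the calibration is good to about 2 mm. A picture is of the moment at which its call begins. camera_model takes no time and is no camera call.
- ctrl.sign_off(): hands the job in; it is judged then, once.
The state is a dict: "t": time; "q": joint angles; "qd": joint speeds; "tau": joint torques, N m; "position": TCP position; "eef_rot": TCP orientation; "wrist_force": force on the tool from outside, world axes, zero at the start; "wrist_torque": the same for the moment, N m; "grip_width": finger opening in mm; "grasp_force": force on a finger pad.
Only numpy, scipy, OpenCV 4.12 (cv2) and the standard library are available. Lean on these libraries where they do the work, as an engineer would, in place of code of your own. Each camera call takes 0.05 s, during which the arm holds its last target. There are 200 camera calls.

## Working session

There is one attempt and no reset: what is moved stays moved. The work goes in short steps, Python scripts to look and compute and a tool call to move; the robot and the scene stay as the last step left them, time stands still between calls to the robot, and variables do not carry over. Pictures are saved under pics/ and viewed, at most 10 in all, crops included, and the job is handed in when it is done.

Besides the shell and the picture viewer there is one more tool, called after "Call:" as name(argument=value, ...), one argument or row to a line, values as JSON. send_rows: Moves the arm, as the interface text tells. Its arguments: {"type":"object","properties":{"commands":{"type":"array"},"grip_force":{"type":"number"}},"required":["commands"]}

```bash
mkdir -p pics; cat > h.py <<'E'
import numpy as np, cv2
from workcell import ctrl
def cam(n):
    m=ctrl.camera_model(n);K=np.array([[m['fx'],0,m['cx']],[0,m['fy'],m['cy']],[0,0,1.]])
    return K,np.array(m['dist'],float),np.array(m['rvec'],float),np.array(m['tvec'],float)
def ray(n,uv):
    K,d,r,t=cam(n);p=cv2.undistortPoints(np.array(uv,float).reshape(-1,1,2),K,d).reshape(-1,2)
    R=cv2.Rodrigues(r)[0];return -R.T@t, np.c_[p,np.ones(len(p))]@R
def onz(n,uv,z):
    c,d=ray(n,uv);return c+d*((z-c[2])/d[:,2])[:,None]
def proj(n,P):
    K,d,r,t=cam(n);return cv2.projectPoints(np.array(P,float).reshape(-1,1,3),r,t,K,d)[0].reshape(-1,2)
def snap(n,f):
    im=cv2.cvtColor(ctrl.camera(n),cv2.COLOR_RGB2BGR);cv2.imwrite('pics/'+f,im);return im
E
python3 - <<'E'
from h import *
snap('scene','s0.png');snap('top','t0.png')
s=ctrl.sense();print(s['position'],s['eef_rot'],s['grip_width'],s['t'])
for n in('scene','top'):print(n,ray(n,[[320,240]]))
E
```

```text
[181.87223213 623.42650031 244.60875457] [[-9.60022805e-01  2.79921331e-01 -5.11666817e-04]
 [ 2.79921797e-01  9.60021427e-01 -1.62735480e-03]
 [ 3.56797845e-05 -1.70552442e-03 -9.99998545e-01]] 91.7635896426982 0.1
scene (array([1235.63019108,   -3.78255827,  716.62527635]), array([[-0.75313308,  0.01222875, -0.65782132]]))
top (array([ 441.87803746,  -11.76614038, 1150.74086964]), array([[ 0.108044  ,  0.02096005, -0.99396387]]))
```

View pics/s0.png

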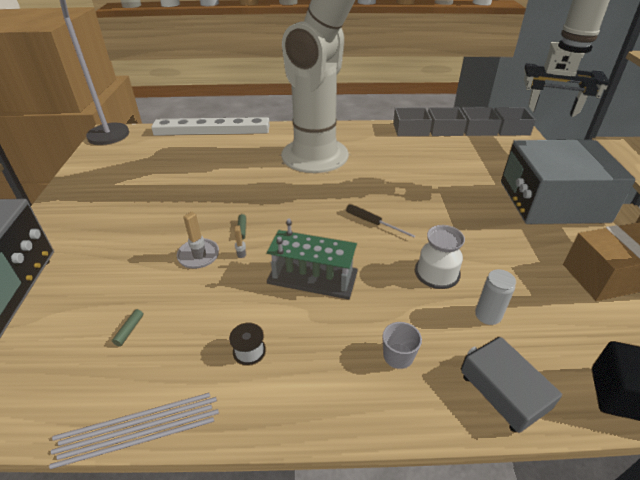

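View pics/t0.png

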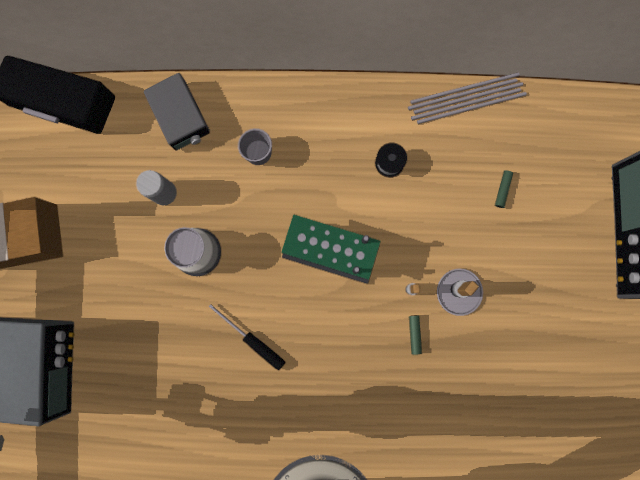

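The scene shows two brush-like things. One is the larger wooden-handled brush standing in the saucer, at scene (194,235) and top (467,289). The other is a small brush at scene (241,250) and top (413,290), outside the saucer. The first is meant, being larger and in the saucer. The dispenser is at top (190,250), and the board is at top (330,248) with its studs at the right end, (366,239) and (357,270). I'll confirm in a crop.

```bash
python3 - <<'E'
from h import *
s=cv2.imread('pics/s0.png');t=cv2.imread('pics/t0.png')
a=cv2.resize(s[200:280,165:265],(400,320),interpolation=cv2.INTER_CUBIC)
b=cv2.resize(t[255:335,395:495],(400,320),interpolation=cv2.INTER_CUBIC)
c=cv2.resize(t[205:290,275:390],(400,296),interpolation=cv2.INTER_CUBIC)
d=cv2.resize(t[215:285,155:250],(400,296),interpolation=cv2.INTER_CUBIC)
cv2.imwrite('pics/c0.png',cv2.resize(np.vstack([np.hstack([a,b]),np.hstack([c,d])]),(780,600)))
hsv=cv2.cvtColor(t,cv2.COLOR_BGR2HSV)
# board
g=cv2.inRange(hsv,(60,120,40),(95,255,200));
cs,_=cv2.findContours(g,0,2);k=max(cs,key=cv2.contourArea);P=onz('top',cv2.convexHull(k).reshape(-1,2),92)
print('board',cv2.minAreaRect(P[:,:2].astype(np.float32)))
# pads: bright gray blobs within board
m=np.zeros_like(g);cv2.fillPoly(m,[cv2.convexHull(k)],255)
p=cv2.bitwise_and(m,cv2.inRange(hsv,(0,0,140),(180,60,255)))
n,l,st,ce=cv2.connectedComponentsWithStats(p)
for i in range(1,n):
  if st[i,4]>5:print('pad',st[i,4],ce[i].round(1),onz('top',ce[i],92)[0].round(1))
# handle top, wood colour inside the saucer
sub=hsv[270:310,445:490];print('wood ref',hsv[289,470],hsv[330,460],'saucer',hsv[300,450])
gr=cv2.inRange(hsv,(0,0,60),(180,70,255))
for nm,(u,v,w) in dict(saucer=(460,292,35),disp=(190,250,45)).items():
  q=np.zeros_like(gr);q[v-w:v+w,u-w:u+w]=gr[v-w:v+w,u-w:u+w]
  cs,_=cv2.findContours(q,0,2);k=max(cs,key=cv2.contourArea);print(nm,cv2.contourArea(k),cv2.fitEllipse(cv2.convexHull(k)))
E
```

```text
board ((544.7293701171875, -9.9056396484375), (176.92752075195312, 78.02301788330078), 74.06450653076172)
pad 7 [312. 228.] [580.4  26.8  92. ]
pad 6 [326.8 232.3] [572.4  -2.5  92. ]
pad 35 [301.1 237.2] [561.7  47.7  92. ]
pad 6 [340.8 236.8] [564.  -30.1  92. ]
pad 34 [312.8 240.9] [554.8  24.6  92. ]
pad 8 [355.9 241.1] [556.2 -59.8  92. ]
pad 33 [324.6 244.4] [548.4   1.4  92. ]
pad 37 [336.4 247.8] [542.2 -21.8  92. ]
pad 35 [348.1 251.5] [535.4 -44.9  92. ]
pad 8 [304.9 251.1] [534.5  39.7  92. ]
pad 35 [359.8 255. ] [529.  -67.9  92. ]
pad 7 [334.  260.3] [517.7 -17.7  92. ]
pad 6 [348.8 264.8] [509.4 -46.8  92. ]
pad 6 [356.2 269.2] [501.2 -61.2  92. ]
wood ref [ 16 142 154] [ 15 121 175] saucer [158  14 143]
saucer 1655.5 ((459.5860290527344, 291.78790283203125), (46.159297943115234, 47.09379959106445), 159.20591735839844)
disp 1881.5 ((190.8143768310547, 249.99937438964844), (46.45909118652344, 54.182708740234375), 113.3733139038086)
```

View pics/c0.png

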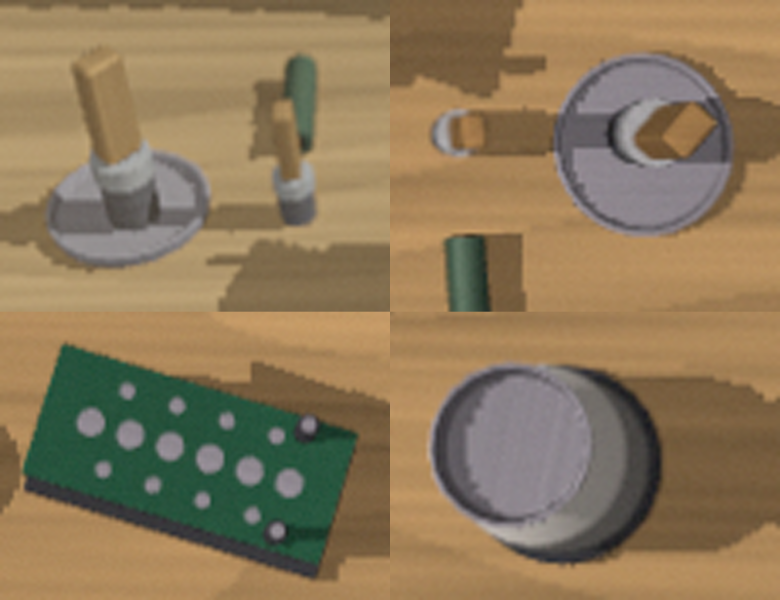

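The crop confirms it: the larger brush stands in the saucer (crop (125,140) and (685,130)), and the other one is smaller and stands on the bench. The handle's top face is a lit diamond, and the dish rim is round at crop (511,443). Next I'll measure these.

```bash
python3 - <<'E'
from h import *
t=cv2.imread('pics/t0.png');hsv=cv2.cvtColor(t,cv2.COLOR_BGR2HSV)
for ch in (1,2):print(hsv[278:300,452:482,ch])
ro=np.zeros(t.shape[:2],np.uint8);ro[275:303,448:482]=255
w=cv2.inRange(hsv,(5,110,165),(25,255,255))&ro
cs,_=cv2.findContours(w,0,1);k=max(cs,key=cv2.contourArea);P=onz('top',k.reshape(-1,2),122)
print('handle top',cv2.minAreaRect(P[:,:2].astype(np.float32)),k.reshape(-1,2).mean(0))
print('saucer',onz('top',[459.6,291.8],10))
u=lambda x,y:[155+(x-390)/780*800*95/400, 215+(y-600*320/616)/600*616*70/296]
# dish rim: left,right,top,bottom extents at crop
for q in ((431,443),(592,443),(511,363),(511,524),(511,443)):print('dish',u(*q),onz('top',u(*q),109)[0].round(1))
s=cv2.imread('pics/s0.png');hs=cv2.cvtColor(s,cv2.COLOR_BGR2HSV)
for n,q in (('base',[131,225]),('top',[100,52])):
  v=[165+q[0]/780*800/4,200+q[1]/600*616/4];print(n,v,onz('scene',v,5 if n=='base' else 122)[0].round(1))
E
```

```text
[[ 14  14  16  13   9  13  14   9  18  14   9  13  13  18  14  13  14  13
   15  16  13  15  14  13  16  12  65 121 115 122]
 [ 13  20   9  11  13  11  14  14  20  16  13  16  11   9  14  13  15  16
   13  13  13  13  13  14  15  12  11  70 118 123]
 [ 16  16   9  14  13  15  16  10  10   9   7   7  10  12   9  13  13  15
   15  15  17  13  14  15  18  18  16  26 123 118]
 [ 14  15  15  13  12   7   5   0   8   5   5   2   5  12  18  28  39  73
   87 102 118  89  17  18  19  16  10  18  76 119]
 [ 13  14  16  15   9   2   6   3   3   3  10  34  67 104 112 124 130 145
  129 133 138 134 131  48  11  16  23  12  27 128]
 [ 17  15  12   7   9   8   6   6   5   6  31  96 123 142 139 125 132 133
  139 137 140 133 135 135  49  19  13   8  18  88]
 [ 13  16   5   6   3   8   3   6   3  26  95 131 138 131 146 131 141 137
  140 134 135 138 135 140 136  53  15  11   9  36]
 [ 24   3  10   4   3   5   3   3  18  72 132 137 142 136 141 136 138 139
  136 142 139 138 140 137 131 127  57  19  18  25]
 [ 19  10   4   5   6   6   3  18  68 128 140 133 135 130 142 134 135 136
  133 137 136 134 134 140 
[... 4322 characters left out ...]
137 141 139 138 139 139 138
  139 138 138 139 136 140 139 138 134 128 134 132]]
handle top ((462.8039855957031, -270.6129150390625), (2.6908397674560547, 0.0), -134.05203247070312) [466.5 290.5]
saucer [[ 462.14039727 -284.01492291   10.        ]]
dish [164.98717948717947, 246.88153153153155] [535.3 313.3 109. ]
dish [204.2051282051282, 246.88153153153155] [537.  235.1 109. ]
dish [184.47435897435898, 227.45810810810812] [574.4 276.2 109. ]
dish [184.47435897435898, 266.54774774774774] [497.8 272.4 109. ]
dish [184.47435897435898, 246.88153153153155] [536.2 274.2 109. ]
base [198.5897435897436, 257.75] [ 477.9 -279.8    5. ]
top [190.64102564102564, 213.34666666666666] [ 457.3 -279.7  122. ]
```

```bash
python3 - <<'E'
from h import *
t=cv2.imread('pics/t0.png');hsv=cv2.cvtColor(t,cv2.COLOR_BGR2HSV)
ro=np.zeros(t.shape[:2],np.uint8);ro[278:298,458:480]=255
w=cv2.inRange(hsv,(5,90,133),(25,255,255))&ro
cs,_=cv2.findContours(w,0,1);k=max(cs,key=cv2.contourArea);P=onz('top',k.reshape(-1,2),126)[:,:2].astype(np.float32)
m=cv2.moments(w,True);c=[m['m10']/m['m00'],m['m01']/m['m00']];C=onz('top',c,126)[0]
r=cv2.minAreaRect(P);b=cv2.boxPoints(r);print('top face',cv2.countNonZero(w),r,C)
e=b[1]-b[0];f=b[2]-b[1];L=e if np.hypot(*e)>np.hypot(*f) else f
print('long dir deg',np.degrees(np.arctan2(L[1],L[0])))
# bristle base from ferrule circle: ferrule top ellipse estimate & scene handle top
s=cv2.imread('pics/s0.png');hs=cv2.cvtColor(s,cv2.COLOR_BGR2HSV)
R=ctrl.sense()['eef_rot'];print('tool y deg',np.degrees(np.arctan2(R[1,1],R[0,1])))
print(proj('scene',[C]),proj('top',[[462,-284,4]]))
E
```

```text
top face 94 ((468.058837890625, -277.8105773925781), (14.730637550354004, 21.798261642456055), 45.940006256103516) [ 468.1101714  -277.81962896  126.        ]
long dir deg -44.05999
tool y deg 73.74446613270455
[[190.14255948 214.87965485]] [[458.92688898 291.9071753 ]]
```

Call:
send_rows(
  commands=[
    [30,-28,0,0,0,-0.05,91.8],
    [30,-28,0,0,0,-0.05,91.8],
    [30,-28,0,0,0,-0.05,91.8],
    [30,-28,0,0,0,-0.05,91.8],
    [30,-28,0,0,0,-0.05,91.8],
    [30,-28,0,0,0,-0.05,91.8],
    [30,-28,0,0,0,-0.05,91.8],
    [30,-28,0,0,0,-0.05,91.8],
  ],
  grip_force=30,
)

```text
t: 0.77
position: [423.0, 398.2, 245.3]
eef_rot: [[-0.774, 0.634, -0.0], [0.634, 0.774, -0.0], [0.0, -0.0, -1.0]]
wrist_force: [-0.3, 0.2, -0.8]
grip_width: 91.8
grasp_force: 0.0
```

Call:
send_rows(
  commands=[
    [15,-35,0,0,0,-0.05,91.8],
    [15,-35,0,0,0,-0.033,91.8],
    [15,-35,0,0,0,0,91.8],
    [15,-35,0,0,0,0,91.8],
    [10,-38,0,0,0,0,91.8],
    [10,-38,0,0,0,0,91.8],
    [0,-38,0,0,0,0,91.8],
    [0,-38,0,0,0,0,91.8],
  ],
)

```text
t: 1.43
position: [501.9, 105.9, 245.2]
eef_rot: [[-0.72, 0.694, -0.001], [0.694, 0.72, -0.0], [0.0, -0.0, -1.0]]
wrist_force: [0.7, 0.2, 0.5]
grip_width: 91.7
grasp_force: 0.0
```

Call:
send_rows(
  commands=[
    [-4,-38,0,0,0,0,91.8],
    [-4,-38,0,0,0,0,91.8],
    [-4,-38,0,0,0,0,91.8],
    [-4,-38,0,0,0,0,91.8],
    [-4,-38,0,0,0,0,91.8],
    [-4,-38,0,0,0,0,91.8],
    [-4,-38,0,0,0,0,91.8],
    [-4,-38,0,0,0,0,91.8],
  ],
)

```text
t: 2.1
position: [469.2, -197.7, 245.4]
eef_rot: [[-0.72, 0.694, -0.0], [0.694, 0.72, 0.0], [0.0, -0.0, -1.0]]
wrist_force: [0.6, -0.4, -0.8]
grip_width: 91.7
grasp_force: 0.0
```

Call:
send_rows(
  commands=[
    [-1,-38,0,0,0,0,91.8],
    [-1,-38,0,0,0,0,91.8],
    [0,-6,-20,0,0,0,91.8],
    [0,0,-20,0,0,0,91.8],
    [0,0,-20,0,0,0,91.8],
    [0,0,0,0,0,0,91.8],
  ],
)

```text
t: 2.6
position: [465.1, -276.8, 181.4]
eef_rot: [[-0.72, 0.694, -0.007], [0.694, 0.72, 0.004], [0.007, -0.002, -1.0]]
wrist_force: [-0.8, 0.8, -0.5]
grip_width: 91.7
grasp_force: 0.0
```

Call:
send_rows(
  commands=[
    [2,-1,-15,0,0,0,91.8],
    [0,0,-15,0,0,0,91.8],
    [0,0,-15,0,0,0,91.8],
    [0,0,-15,0,0,0,91.8],
    [0,0,-15,0,0,0,91.8],
    [0,0,-15,0,0,0,91.8],
    [0,0,0,0,0,0,91.8],
    [0,0,0,0,0,0,91.8],
  ],
)

```text
t: 3.27
position: [469.8, -278.6, 95.6]
eef_rot: [[-0.72, 0.693, -0.001], [0.693, 0.72, 0.001], [0.001, -0.0, -1.0]]
wrist_force: [0.4, -0.1, -0.0]
grip_width: 91.9
grasp_force: 0.0
```

```bash
python3 - <<'E'
from h import *
s=snap('scene','s1.png');t=snap('top','t1.png')
a=cv2.resize(s[150:280,125:285],(480,390),interpolation=cv2.INTER_CUBIC)
cv2.imwrite('pics/c1.png',a);x=ctrl.sense();print(x['position'],x['wrist_force'],x['wrist_torque'])
E
```

```text
[ 470.76891797 -279.28645563   96.77300375] [-0.55893288  0.30576421  0.75508375] [-0.09860212  0.03990532  0.00837331]
```

View pics/c1.png

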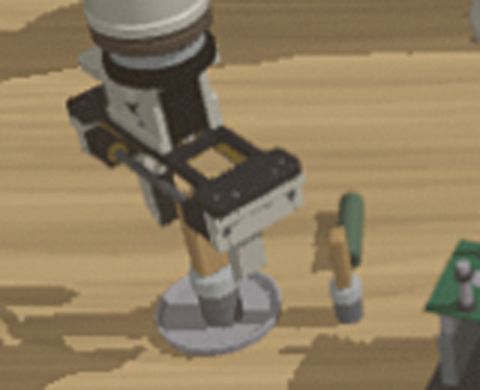

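The gripper straddles the handle (crop (205,240)) and is clear of the saucer and the small brush. I'll grip now.

Call:
send_rows(
  commands=[
    [-1,0,-3.5,0,0,0,60],
    [0,0,0,0,0,0,40],
    [0,0,0,0,0,0,25],
    [0,0,0,0,0,0,10],
    [0,0,0,0,0,0,10],
    [0,0,0,0,0,0,10],
    [0,0,0,0,0,0,10],
    [0,0,0,0,0,0,10],
  ],
  grip_force=40,
)

```text
t: 4.03
position: [469.0, -279.0, 92.1]
eef_rot: [[-0.72, 0.694, 0.0], [0.694, 0.72, 0.0], [-0.0, 0.0, -1.0]]
wrist_force: [0.0, 0.5, 0.6]
grip_width: 43.0
grasp_force: 0.0
```

Call:
send_rows(
  commands=[
    [0,0,0,0,0,0,10],
    [0,0,0,0,0,0,10],
    [0,0,0,0,0,0,10],
    [0,0,0,0,0,0,10],
  ],
)

```text
t: 4.37
position: [468.9, -279.0, 92.0]
eef_rot: [[-0.72, 0.694, -0.0], [0.694, 0.72, 0.0], [0.0, -0.0, -1.0]]
wrist_force: [0.1, 0.3, -1.3]
grip_width: 18.0
grasp_force: 40.0
```

Call:
send_rows(
  commands=[
    [0,0,8,0,0,0,10],
    [0,0,20,0,0,0,10],
    [0,0,26,0,0,0,10],
    [0,0,26,0,0,0,10],
    [0,0,26,0,0,0,10],
    [0,0,26,0,0,0,10],
    [0,0,26,0,0,0,10],
    [0,0,0,0,0,0,10],
  ],
)

```text
t: 5.03
position: [471.6, -280.6, 256.1]
eef_rot: [[-0.72, 0.694, 0.009], [0.694, 0.72, -0.004], [-0.009, 0.003, -1.0]]
wrist_force: [0.1, -0.9, -0.8]
grip_width: 17.5
grasp_force: 40.0
```

Call:
send_rows(
  commands=[
    [0,0,0,0,0,0,10],
    [0,0,0,0,0,0,10],
    [0,0,0,0,0,0,10],
  ],
)

```text
t: 5.28
position: [468.1, -278.4, 248.8]
eef_rot: [[-0.72, 0.694, -0.002], [0.694, 0.72, 0.001], [0.002, -0.001, -1.0]]
wrist_force: [-0.5, -0.2, -1.5]
grip_width: 17.4
grasp_force: 40.0
```

```bash
python3 - <<'E'
from h import *
s=snap('scene','s2.png');t=snap('top','t2.png')
x=ctrl.sense();p=x['position'];print(p,x['wrist_force'],x['grip_width'])
b=proj('scene',[p+[0,0,-88]])[0];print('expected bristle bottom',b)
u,v=b.astype(int);c=s[v-75:v+35,u-60:u+60];cv2.circle(c,(60,75),1,(0,0,255),-1)
cv2.imwrite('pics/c2.png',cv2.resize(c,None,fx=4,fy=4,interpolation=cv2.INTER_CUBIC))
E
```

```text
[ 468.13949289 -278.5261108   248.66751637] [-0.31961393  0.07181698 -1.51456025] 17.518405563670225
expected bristle bottom [186.65370444 202.18717846]
```

View pics/c2.png

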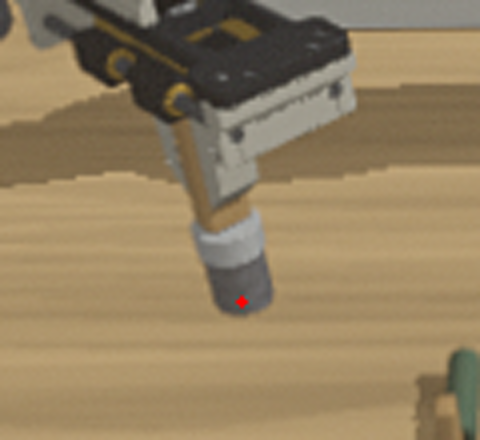

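The brush is held straight, with the bristle bottom at the expected pixel, crop (240,302). Now over to the dish.

Call:
send_rows(
  commands=[
    [2,20,0,0,0,0,10],
    [5,35,0,0,0,0,10],
    [5,35,0,0,0,0,10],
    [5,35,0,0,0,0,10],
    [5,35,0,0,0,0,10],
    [5,35,0,0,0,0,10],
    [5,35,0,0,0,0,10],
    [5,35,0,0,0,0,10],
  ],
)

```text
t: 6.05
position: [505.4, -12.3, 249.2]
eef_rot: [[-0.72, 0.694, -0.002], [0.694, 0.72, -0.0], [0.001, -0.001, -1.0]]
wrist_force: [0.2, -1.1, -1.8]
grip_width: 17.9
grasp_force: 40.0
```

Call:
send_rows(
  commands=[
    [5,35,0,0,0,0,10],
    [5,35,0,0,0,0,10],
    [5,35,0,0,0,0,10],
    [5,35,0,0,0,0,10],
    [5,35,0,0,0,0,10],
    [2,35,0,0,0,0,10],
    [2,35,0,0,0,0,10],
    [1,30,0,0,0,0,10],
  ],
)

```text
t: 6.72
position: [535.2, 263.6, 248.8]
eef_rot: [[-0.721, 0.693, -0.002], [0.693, 0.721, 0.0], [0.001, -0.001, -1.0]]
wrist_force: [0.0, 0.0, -0.7]
grip_width: 17.6
grasp_force: 40.0
```

Call:
send_rows(
  commands=[
    [0,10,0,0,0,0,10],
    [0,0,0,0,0,0,10],
    [0,0,0,0,0,0,10],
    [0,0,0,0,0,0,10],
  ],
)

```text
t: 7.05
position: [536.2, 268.6, 249.2]
eef_rot: [[-0.719, 0.695, -0.001], [0.695, 0.719, -0.002], [-0.001, -0.002, -1.0]]
wrist_force: [-0.5, -0.9, -0.9]
grip_width: 17.5
grasp_force: 40.0
```

Call:
send_rows(
  commands=[
    [0,5,-10,0,0,0,10],
    [0,0,-15,0,0,0,10],
    [0,0,-15,0,0,0,10],
    [0,0,-12,0,0,0,10],
    [0,0,-5,0,0,0,10],
    [0,0,0,0,0,0,10],
    [0,0,0,0,0,0,10],
  ],
)

```text
t: 7.63
position: [536.1, 275.6, 192.9]
eef_rot: [[-0.72, 0.694, -0.0], [0.694, 0.72, -0.0], [0.0, -0.0, -1.0]]
wrist_force: [0.3, 0.2, -1.1]
grip_width: 17.9
grasp_force: 40.0
```

Call:
send_rows(
  commands=[
    [0,0,-3,0,0,0,10],
    [0,0,-3,0,0,0,10],
    [0,0,-3,0,0,0,10],
    [0,0,-2,0,0,0,10],
    [0,0,0,0,0,0,10],
    [0,0,0,0,0,0,10],
  ],
)

```text
t: 8.13
position: [536.4, 276.3, 182.4]
eef_rot: [[-0.72, 0.694, 0.001], [0.694, 0.72, 0.001], [-0.0, 0.001, -1.0]]
wrist_force: [0.4, 0.0, 1.4]
grip_width: 17.9
grasp_force: 40.0
```

Call:
send_rows(
  commands=[
    [0,0,-2,0,0,0,10],
    [0,0,-2,0,0,0,10],
    [0,0,0,0,0,0,10],
    [0,0,0,0,0,0,10],
  ],
)

```text
t: 8.47
position: [536.4, 276.3, 178.8]
eef_rot: [[-0.72, 0.694, 0.001], [0.694, 0.72, 0.001], [-0.0, 0.001, -1.0]]
wrist_force: [0.2, -0.2, 4.2]
grip_width: 17.8
grasp_force: 40.0
```

Call:
send_rows(
  commands=[
    [0,0,-1,0,0,0,10],
    [0,0,0,0,0,0,10],
    [0,0,0,0,0,0,10],
  ],
)

```text
t: 8.72
position: [536.5, 276.3, 178.7]
eef_rot: [[-0.72, 0.694, 0.001], [0.694, 0.72, 0.001], [-0.001, 0.001, -1.0]]
wrist_force: [-2.8, -0.7, 11.2]
grip_width: 17.9
grasp_force: 40.0
```

The dish has bottomed out, with 12 N at the stop. Lifting off and moving to row_start.

Call:
send_rows(
  commands=[
    [0,0,3,0,0,0,10],
    [0,0,6,0,0,0,10],
    [0,0,15,0,0,0,10],
    [0,0,18,0,0,0,10],
    [0,0,18,0,0,0,10],
    [0,0,12,0,0,0,10],
    [0,-10,0,0,0,0,10],
    [0,-24,0,0,0,0,10],
  ],
)

```text
t: 9.38
position: [535.1, 245.3, 249.2]
eef_rot: [[-0.724, 0.69, 0.0], [0.69, 0.724, 0.003], [0.002, 0.002, -1.0]]
wrist_force: [-0.7, 0.1, -0.8]
grip_width: 17.8
grasp_force: 40.0
```

Call:
send_rows(
  commands=[
    [-1,-35,0,0,0,0,10],
    [-1,-35,0,0,0,0,10],
    [-1,-35,0,0,0,0,10],
    [-1,-35,0,0,0,0,10],
    [-1,-35,0,0,0,0,10],
    [-1,-35,0,0,0,0,10],
    [-1,-35,0,0,0,0,10],
    [-1,-35,0,0,0,0,10],
  ],
)

```text
t: 10.05
position: [526.3, -40.5, 247.8]
eef_rot: [[-0.72, 0.694, -0.002], [0.694, 0.72, -0.0], [0.002, -0.002, -1.0]]
wrist_force: [-0.4, 0.0, -1.5]
grip_width: 17.6
grasp_force: 40.0
```

Call:
send_rows(
  commands=[
    [0,-20,0,0,0,0,10],
    [0,-10,0,0,0,0,10],
    [0,0,0,0,0,0,10],
    [0,0,0,0,0,0,10],
    [0,0,0,0,0,0,10],
    [0,0,0,0,0,0,10],
  ],
)

```text
t: 10.55
position: [528.0, -65.6, 248.8]
eef_rot: [[-0.723, 0.691, -0.0], [0.691, 0.723, 0.001], [0.001, 0.0, -1.0]]
wrist_force: [0.7, 0.7, -1.0]
grip_width: 18.2
grasp_force: 40.0
```

```bash
python3 - <<'E'
from h import *
s=snap('scene','s3.png')
x=ctrl.sense();p=x['position'];print(p,x['wrist_force'],x['grip_width'])
# stud centre check from initial images: stud bases in scene image / tops in top image at z=132
t=cv2.imread('pics/t0.png')
d=np.array([.272,.963,0]);n=np.array([-.963,.272,0]);r=np.array([529,-67.9,92])
for sg in(1,-1):
  print('pred stud top/base', proj('top',[r+sg*31*n+[0,0,40],r+sg*31*n]), 'scene',proj('scene',[r+sg*31*n+[0,0,40],r+sg*31*n]))
b=proj('scene',[p+[0,0,-88]])[0];print(b)
z=cv2.imread('pics/s0.png')[205:305,255:365]
u,v=b.astype(int);c=s[v-60:v+90,u-90:u+90];
cv2.imwrite('pics/c3.png',np.hstack([cv2.resize(c,(480,400)),cv2.resize(z,(300,400),interpolation=2)]))
E
```

```text
[528.08961781 -65.83843143 248.88514842] [-0.26772984 -0.15326507 -1.21814832] 17.89172229510882
pred stud top/base [[356.24183973 269.08512939]
 [355.26266117 270.21869413]] scene [[288.3904839  219.93227754]
 [289.32123389 234.1277818 ]]
pred stud top/base [[365.66276014 237.63822384]
 [364.33988694 239.93990749]] scene [[279.11248261 238.26140358]
 [280.35849663 252.6340135 ]]
[284.07233156 217.74290996]
```

View pics/c3.png

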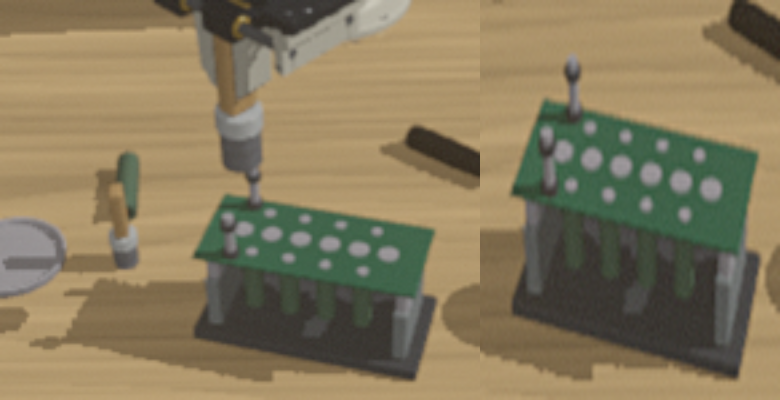

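The brush hangs above row_start, and the studs in the picture match their predicted positions to within 1 px. Descending between them.

Call:
send_rows(
  commands=[
    [1,-2,-10,0,0,0,10],
    [0,0,-15,0,0,0,10],
    [0,0,-15,0,0,0,10],
    [0,0,-12,0,0,0,10],
    [0,0,-8,0,0,0,10],
    [0,0,-3,0,0,0,10],
    [0,0,0,0,0,0,10],
    [0,0,0,0,0,0,10],
  ],
)

```text
t: 11.27
position: [529.3, -69.8, 186.2]
eef_rot: [[-0.72, 0.694, 0.0], [0.694, 0.72, -0.0], [-0.0, 0.0, -1.0]]
wrist_force: [0.1, 0.2, -1.1]
grip_width: 18.1
grasp_force: 40.0
```

Call:
send_rows(
  commands=[
    [0,0,-3,0,0,0,10],
    [0,0,-2,0,0,0,10],
    [0,0,-2,0,0,0,10],
    [0,0,0,0,0,0,10],
    [0,0,0,0,0,0,10],
  ],
)

```text
t: 11.68
position: [529.3, -70.0, 179.3]
eef_rot: [[-0.72, 0.694, 0.001], [0.694, 0.72, 0.0], [-0.001, 0.0, -1.0]]
wrist_force: [0.5, 1.0, 0.7]
grip_width: 18.2
grasp_force: 40.0
```

Call:
send_rows(
  commands=[
    [0,1,-1,0,0,0,10],
    [0,1,-1,0,0,0,10],
    [0,0,-0.5,0,0,0,10],
    [0,0,0,0,0,0,10],
    [0,0,0,0,0,0,10],
    [0,0,0,0,0,0,10],
  ],
)

```text
t: 12.18
position: [529.3, -68.2, 176.8]
eef_rot: [[-0.72, 0.694, 0.001], [0.694, 0.72, -0.0], [-0.001, 0.0, -1.0]]
wrist_force: [0.0, 0.0, 2.2]
grip_width: 17.9
grasp_force: 40.0
```

Call:
send_rows(
  commands=[
    [0.5,2,0,0,0,0,10],
    [1.4,4.8,0,0,0,0,10],
    [1.4,4.8,0,0,0,0,10],
    [1.4,4.8,0,0,0,0,10],
    [1.4,4.8,0,0,0,0,10],
    [1.4,4.8,0,0,0,0,10],
    [1.4,4.8,0,0,0,0,10],
    [1.4,4.8,0,0,0,0,10],
  ],
)

```text
t: 12.85
position: [539.3, -31.7, 176.5]
eef_rot: [[-0.72, 0.694, -0.0], [0.694, 0.72, 0.0], [0.0, -0.0, -1.0]]
wrist_force: [-0.4, -1.4, 2.8]
grip_width: 18.2
grasp_force: 40.0
```

Call:
send_rows(
  commands=[
    [1.3,4.8,0,0,0,0,10],
    [1.4,4.8,0,0,0,0,10],
    [1.3,4.8,0,0,0,0,10],
    [1.4,4.8,0,0,0,0,10],
    [1.3,4.8,0,0,0,0,10],
    [1.4,4.8,0,0,0,0,10],
    [1.3,4.8,0,0,0,0,10],
    [1.4,4.8,0,0,0,0,10],
  ],
)

```text
t: 13.52
position: [550.2, 6.5, 176.6]
eef_rot: [[-0.72, 0.694, -0.0], [0.694, 0.72, 0.0], [0.0, -0.0, -1.0]]
wrist_force: [-0.7, -1.7, 2.5]
grip_width: 17.8
grasp_force: 40.0
```

Call:
send_rows(
  commands=[
    [1.3,4.8,0,0,0,0,10],
    [1.4,4.8,0,0,0,0,10],
    [1.3,4.8,0,0,0,0,10],
    [1.4,4.8,0,0,0,0,10],
    [1.3,4.8,0,0,0,0,10],
    [1.4,4.8,0,0,0,0,10],
    [1.3,4.8,0,0,0,0,10],
    [0,0,0,0,0,0,10],
  ],
)

```text
t: 14.18
position: [559.9, 41.3, 176.6]
eef_rot: [[-0.721, 0.693, 0.001], [0.693, 0.721, 0.001], [0.0, 0.001, -1.0]]
wrist_force: [0.1, 1.0, 2.5]
grip_width: 18.2
grasp_force: 40.0
```

Call:
send_rows(
  commands=[
    [1.2,4.2,0,0,0,0,10],
    [1.2,4.3,0,0,0,0,10],
    [0,0,0,0,0,0,10],
    [0,0,0,0,0,0,10],
    [0,0,0,0,0,0,10],
  ],
)

```text
t: 14.6
position: [562.1, 49.1, 176.7]
eef_rot: [[-0.721, 0.693, 0.001], [0.693, 0.721, 0.001], [0.0, 0.001, -1.0]]
wrist_force: [0.2, 2.1, 2.8]
grip_width: 18.1
grasp_force: 40.0
```

The stroke is finished with contact force throughout. Lifting and returning to the saucer.

Call:
send_rows(
  commands=[
    [0,0,4,0,0,0,10],
    [0,0,10,0,0,0,10],
    [0,0,20,0,0,0,10],
    [0,0,20,0,0,0,10],
    [0,0,20,0,0,0,10],
    [0,0,0,0,0,0,10],
    [-5,-20,0,0,0,0,10],
    [-9,-30,0,0,0,0,10],
  ],
)

```text
t: 15.27
position: [548.1, 1.3, 250.7]
eef_rot: [[-0.724, 0.689, 0.001], [0.689, 0.724, 0.002], [0.001, 0.002, -1.0]]
wrist_force: [0.8, -0.1, -1.1]
grip_width: 17.7
grasp_force: 40.0
```

Call:
send_rows(
  commands=[
    [-9,-31,0,0,0,0,10],
    [-9,-31,0,0,0,0,10],
    [-9,-31,0,0,0,0,10],
    [-9,-31,0,0,0,0,10],
    [-9,-31,0,0,0,0,10],
    [-9,-31,0,0,0,0,10],
    [-9,-31,0,0,0,0,10],
    [-9,-31,0,0,0,0,10],
  ],
)

```text
t: 15.93
position: [474.4, -251.3, 250.1]
eef_rot: [[-0.72, 0.694, -0.001], [0.694, 0.72, 0.0], [0.001, -0.0, -1.0]]
wrist_force: [1.2, -1.0, -1.0]
grip_width: 17.9
grasp_force: 40.0
```

Call:
send_rows(
  commands=[
    [-6,-20,0,0,0,0,10],
    [-4,-10,0,0,0,0,10],
    [0,0,0,0,0,0,10],
    [0,0,0,0,0,0,10],
    [0,0,0,0,0,0,10],
    [0,0,0,0,0,0,10],
  ],
)

```text
t: 16.43
position: [466.8, -277.6, 250.4]
eef_rot: [[-0.722, 0.691, -0.0], [0.691, 0.722, 0.001], [0.001, 0.001, -1.0]]
wrist_force: [-1.3, -0.1, -0.8]
grip_width: 18.0
grasp_force: 40.0
```

Call:
send_rows(
  commands=[
    [-1,-3,-15,0,0,0,10],
    [0,0,-25,0,0,0,10],
    [0,0,-25,0,0,0,10],
    [0,0,-25,0,0,0,10],
    [0,0,-25,0,0,0,10],
    [0,0,-20,0,0,0,10],
    [0,0,-12,0,0,0,10],
    [0,0,-5,0,0,0,10],
  ],
)

```text
t: 17.1
position: [464.4, -280.9, 96.6]
eef_rot: [[-0.722, 0.692, -0.003], [0.692, 0.722, 0.002], [0.003, -0.0, -1.0]]
wrist_force: [-0.3, 0.7, -0.1]
grip_width: 17.7
grasp_force: 40.0
```

Call:
send_rows(
  commands=[
    [0,0,0,0,0,0,10],
    [0,0,0,0,0,0,10],
    [0,0,-2,0,0,0,10],
    [0,0,-1,0,0,0,10],
    [0,0,-1,0,0,0,10],
    [0,0,0,0,0,0,10],
    [0,0,0,0,0,0,10],
    [0,0,0,0,0,0,10],
  ],
)

```text
t: 17.77
position: [464.9, -283.0, 94.7]
eef_rot: [[-0.72, 0.694, 0.0], [0.694, 0.72, -0.0], [-0.0, 0.0, -1.0]]
wrist_force: [-0.5, -0.4, -1.2]
grip_width: 17.7
grasp_force: 40.0
```

Call:
send_rows(
  commands=[
    [0,0,-1,0,0,0,10],
    [0,0,-1,0,0,0,10],
    [0,0,-0.6,0,0,0,10],
    [0,0,0,0,0,0,10],
    [0,0,0,0,0,0,10],
  ],
)

```text
t: 18.18
position: [464.8, -282.9, 91.8]
eef_rot: [[-0.72, 0.694, -0.0], [0.694, 0.72, 0.0], [0.0, -0.0, -1.0]]
wrist_force: [-0.3, 0.1, -0.7]
grip_width: 17.8
grasp_force: 40.0
```

Call:
send_rows(
  commands=[
    [0,0,-0.4,0,0,0,10],
    [0,0,0,0,0,0,10],
    [0,0,0,0,0,0,10],
  ],
)

```text
t: 18.43
position: [464.9, -282.9, 91.8]
eef_rot: [[-0.72, 0.694, 0.0], [0.694, 0.72, 0.0], [-0.0, 0.0, -1.0]]
wrist_force: [-1.8, 0.9, 3.8]
grip_width: 17.6
grasp_force: 40.0
```

The bristles are on the saucer floor. Releasing.

Call:
send_rows(
  commands=[
    [0,0,0,0,0,0,22],
    [0,0,0,0,0,0,30],
    [0,0,0,0,0,0,45],
    [0,0,0,0,0,0,60],
    [0,0,0,0,0,0,75],
    [0,0,0,0,0,0,75],
    [0,0,0,0,0,0,75],
    [0,0,0,0,0,0,75],
  ],
)

```text
t: 19.1
position: [464.9, -282.9, 91.5]
eef_rot: [[-0.72, 0.694, 0.0], [0.694, 0.72, 0.0], [0.0, 0.0, -1.0]]
wrist_force: [-0.1, -0.5, 0.7]
grip_width: 64.1
grasp_force: 0.0
```

Call:
send_rows(
  commands=[
    [0,0,5,0,0,0,75],
    [0,0,15,0,0,0,75],
    [0,0,25,0,0,0,75],
    [0,0,25,0,0,0,75],
    [0,0,25,0,0,0,75],
    [0,0,25,0,0,0,75],
    [0,0,25,0,0,0,75],
    [0,0,0,0,0,0,75],
  ],
)

```text
t: 19.77
position: [467.6, -284.6, 242.3]
eef_rot: [[-0.72, 0.694, 0.008], [0.694, 0.72, -0.004], [-0.009, 0.003, -1.0]]
wrist_force: [0.1, -0.3, 0.6]
grip_width: 75.0
grasp_force: 0.0
```

Call:
send_rows(
  commands=[
    [-10,30,0,0,0,0,75],
    [-10,35,0,0,0,0,75],
    [-5,35,0,0,0,0,75],
    [0,35,0,0,0,0,75],
    [0,35,0,0,0,0,75],
    [0,0,0,0,0,0,75],
    [0,0,0,0,0,0,75],
    [0,0,0,0,0,0,75],
  ],
)

```text
t: 20.43
position: [439.8, -113.3, 236.6]
eef_rot: [[-0.72, 0.694, 0.0], [0.694, 0.72, -0.001], [-0.001, -0.0, -1.0]]
wrist_force: [-0.8, -0.4, 0.5]
grip_width: 75.1
grasp_force: 0.0
```

```bash
python3 - <<'E'
from h import *
s=snap('scene','s4.png');x=ctrl.sense();print(x['position'],x['t'],x['wrist_force'])
E
```

```text
[ 439.81435262 -113.99944014  236.57804676] 20.4833 [ 0.33055386 -0.85232921 -0.07922005]
```

View pics/s4.png

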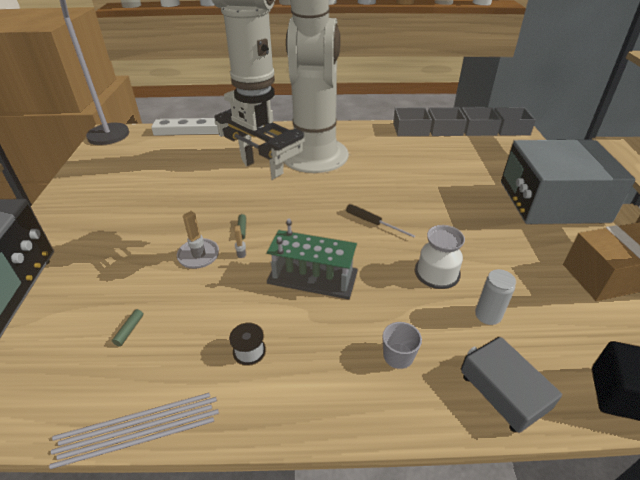

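The brush stands upright in its saucer at (194,235), and everything else is where it was. The arm is clear.

```bash
python3 -c "
from workcell import ctrl
print(ctrl.sign_off())"
```

```text
the job is handed in; nothing more can be done
None
```

The job is done and handed in after about 20 s: I pushed the dish fully down with the brush, brushed the pad row from end to end at about 3–4 N of pressing force, and stood the brush upright in its saucer with nothing else moved.

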